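Roll the upside-down instrument case onto its feet

TASK

Two square aluminium instrument cases lie upside down, feet up, along the near edge of the grey work mat. Roll the longer one onto the mat, a quarter turn at a time, letting it come to rest on its side before the second turn, until it stands on its feet on the mat with its display window up, still lying parallel to that edge. Do not lift it off the bench and leave the shorter case where it is.

Things in the scene. Friction and masses are not known exactly. Their poses are not given: they have to be found in the camera images.
- long_case: The case to roll: aluminium box, 50 x 50 mm section, 120 mm long, 0.26-0.42 kg, black ends. Origin at its centre, y axis along its length, z axis out of the side with four flat black feet (up at the start, down at the end); window opposite, grooves between. Its x axis first points at the mat. Pushed near its upper edge, forward and rising with the face, it tips over its far lower edge.
- short_case: The other case, to be left alone: same make and 50 x 50 mm section but only 75 mm long, also feet up, loose; same frame, origin at its centre. It lies about 170 mm to the left or right of the long case along the mat's near edge.
- work_mat: Flat grey mat on the green rubber-covered bench (good grip), under 1 mm thick, no step, 240 mm (x) by 360 mm (y), origin at its centre; its x axis points across it, away from the robot; near edge at x = -120 mm. The cases start centred at about x = -155 mm, within 4 degrees of parallel to that edge. Small parts lie on it beyond x = 55 mm.
Mind the look-alikes: they are no part of the job. What is shaped like the long_case but blue or turquoise is not meant.

How it is judged:
On the way:
1. the long case lies still on its grooved side after the first quarter turn (angle between long_case's own z axis and vertical between 1.4 and 1.745 rad and height (world z) of long_case below 0.03 m and linear speed of long_case below 0.04 m/s), for 0.2 s.
At the end, for the whole second after the job is handed in: The long case lies flat on its feet with the window up (within 10 degrees), at rest on the bench, its centre over the mat (at least 10 mm inside the near and far edges and 30 mm inside the ends), its length parallel to the mat's near edge within 12 degrees (angle between long_case's own z axis and vertical above 2.967 rad and height (world z) of long_case below 0.03 m and x of long_case in the frame of work_mat between -0.11 and 0.11 m and y of long_case in the frame of work_mat between -0.15 and 0.15 m and linear speed of long_case below 0.02 m/s and angular speed of long_case below 0.2 rad/s and angle between the y axis of long_case and the y axis of work_mat, either way round below 0.21 rad); the robot touches nothing.
It fails at once if the long case is lifted off the bench (its centre more than 55 mm above it) instead of being rolled (height (world z) of long_case above 0.055 m).
It fails at once if the short case is shoved by more than 20 mm (distance of short_case from where it was at the start of the episode above 0.02 m).
It fails at once if the short case is tipped (angle between short_case's own z axis and vertical above 0.35 rad).
It also fails if it takes over 42 s, if anything falls off the work surface, if the arm or the gripper's body presses on something with over 40 N, if the wrist force passes 120 N, or if a joint passes its speed limit or range.

ROBOT

A 6-joint arm with a two-finger parallel gripper is mounted at the origin on the work surface. World frame = base frame: x ahead of the robot, y to its left, z up, the work surface at z = 0. Lengths are in m, angles in rad, forces in N, time in s.
With the tool pointing down it reaches from about 0.325 to 0.775 m from the base axis. Payload 5.5 kg.
Tool frame: the origin (TCP) lies at the very end of the fingers, on their centre line; the grasp point (between the pads) lies 19 mm behind it; z points along the fingers, y is the line along which they close (so a half turn about z gives the same grasp; the last joint's range is limited). The gripper opens to 85 mm and grips with 20 to 120 N. Pads are 22 mm wide; open, the fingers measure 114 mm over their backs; the gripper's body (76 mm by 85 mm) begins 54 mm behind the grasp point. The pads swing forward as they close: fully open they stand 13 mm farther back than shut.
Start: joints at [1.254, 0.091, 1.231, -0, 1.82, -0.057], TCP at [0.154, 0.58, 0.231] pointing down, gripper open.
Joint ranges: [-2.87, 2.87], [-0.86, 2.18], [0.17, 2.46], [-1.51, 4.65], [0.06, 2.69], [-2.65, 2.65]. Speed limits (rad/s): [2.57, 2.57, 3.01, 3.14, 3.14, 3.14].

INTERFACE

Orientations are given as [roll, pitch, yaw] about the fixed x, y, z axes, in that order (R = Rz(yaw) Ry(pitch) Rx(roll)).
In Python, from cell import * gives the robot as it stands.
- The arm moves only by the shell command python3 -m creep 'ROWS' [FORCE]. ROWS is text: rows parted by semicolons, each of 7 numbers parted by spaces: the turn, a rotation vector about the tool's x, y, z in rad, then the shift along the tool's x, y, z in m, then the closure, from 0 (fully open) to 1 (shut). A call has 1 to 8 rows; each row shifts and turns the commanded pose from where the row before left it, along the tool's axes as they then stand; what a row does not reach is not made up. A row lasts 1/10 s, in which the tool goes at most 50 mm and 8.59 degrees, less where a joint would pass 70% of its speed; a pose out of reach is approached as far as the arm can. A call with a gripper value outside its range is refused whole. The fingers move at their own pace and stop on an object; FORCE is the grip in N (left out, the last holds). Time passes only in rows, so rows that do not move let the fingers close. It gives the time, the measured TCP pose, the force, the opening and the grip force at its end, in the units of the state.
- sense(): the state, without advancing time (a new reading comes with each control period).
- read_camera(name): name is "side" or "top" or "wrist"; returns a dict with "image" (420x560x3 uint8, red, green, blue), "z_map" (420x560 float32, m along the optical axis (not along the pixel's ray), 0 where there is no reading), "K" (3x3 intrinsics, pixels), "k1" (the pictures are not rectified: a ray, as slopes to the right and down, at radius r is drawn at 1 + k1 r^2 times it, then the intrinsics apply), "origin" and "orientation" of the camera in the world. Camera axes: x right, y down, z forward; pixel columns grow to the right and rows downward; lengths in m; the calibration is good to about 2 mm. A picture is of the moment at which its call begins.
- finish_job(): hands the job in; it is judged then, once.
Trained networks look in the newest picture that a camera, given by its name, has taken for a name from the list of things; names that differ only in an ending like _2 or _b are one class to them, and where a whole thing is asked for, a point or a joint stands for the part that bears it (a point fixed in the world has none). Each returns a list of dicts, best first, with "confidence" (0 to 1); they miss things now and then, are a little off and sometimes report something else, mostly with a low value. They report only what shows in the picture. A call takes as long as a camera call. They do not tell look-alikes from the thing itself.
- recognise(name, camera): "rect" ([centre column, centre row, width, height] in pixels, round what is visible of it).
- tip_of(name, camera): "uv" ([column, row] in pixels: a listed point, or the origin of a listed thing).
The state is a dict: "time": time; "q": joint angles; "dq": joint speeds; "tau": joint torques, N m; "eef_pos": TCP position; "eef_rot": TCP orientation; "contact_force": force on the tool from outside, world axes, zero at the start; "wrist_torque": the same for the moment, N m; "gripper_width": finger opening in m; "finger_force": force on a finger pad.
Only numpy, scipy, OpenCV 4.12 (cv2) and the standard library are available. Lean on these libraries where they do the work, as an engineer would, in place of code of your own. Each camera call takes 0.05 s, during which the arm holds its last target. There are 200 camera calls.

## Working session

There is one attempt and no reset: what is moved stays moved. The work goes in short steps, Python scripts to look and compute and a shell command to move; the robot and the scene stay as the last step left them, time stands still between calls to the robot, and variables do not carry over. Pictures are saved under pics/ and viewed, at most 10 in all, crops included, and the job is handed in when it is done.

```bash
mkdir -p pics; ls
cat > h.py <<'E'
from cell import *
import numpy as np, cv2
from scipy.spatial.transform import Rotation as R
def pts(c):
    """world xyz for each pixel"""
    K=np.array(c["K"]);h,w=c["z_map"].shape
    v,u=np.mgrid[:h,:w].astype(np.float64)
    p=np.stack([u,v],-1).reshape(-1,1,2)
    n=cv2.undistortPoints(p,K,np.array([c["k1"],0,0,0.])).reshape(h,w,2)
    z=c["z_map"][...,None]
    P=np.concatenate([n*z,z],-1)
    o=np.array(c["orientation"]);M=o if o.shape==(3,3) else R.from_euler('xyz',o).as_matrix()
    return P@M.T+np.array(c["origin"])
E
python3 - <<'E'
from h import *
s=sense();print(s)
for n in ["top","side"]:
    c=read_camera(n);cv2.imwrite(f"pics/{n}0.png",c["image"][...,::-1])
    print(n,c["origin"],c["orientation"],c["k1"])
    P=pts(c);np.save(f"P_{n}.npy",P)
    for t in ["long_case","short_case","work_mat"]:
        for d in recognise(t,n)[:4]:
            u,v=map(int,d["rect"][:2]);print(t,d,P[v,u].round(3))
E
```

```text
pics
{'time': 0.0, 'q': array([ 1.25431898e+00,  9.18868626e-02,  1.23187340e+00, -2.06663612e-05,
        1.81979410e+00, -5.67236900e-02]), 'dq': array([-1.41749888e-03,  1.97603657e-03,  3.29018210e-04, -7.94476974e-05,
        4.31390098e-05, -3.68991825e-04]), 'tau': array([ 3.66724116e-04, -4.58731377e+01, -4.18030322e+01,  2.64655250e-05,
        1.16466169e-02, -1.66233440e-05]), 'eef_pos': array([0.15404167, 0.57960388, 0.23014115]), 'eef_rot': array([-3.13963296e+00, -9.12089193e-05,  2.88183384e+00]), 'contact_force': array([0.17783119, 0.10828232, 0.09884056]), 'wrist_torque': array([-0.04860395, -0.03624107, -0.04054611]), 'finger_force': 0.0, 'gripper_width': 0.08513113404719898}
top [0.37666827 0.03641108 0.89024773] [-3.00211908  0.01458046 -1.57539959] -0.02000741439092305
long_case {'rect': [217.5, 307.4, 37.8, 69.1], 'confidence': 0.85} [0.319 0.157 0.05 ]
long_case {'rect': [374.6, 290.1, 34.1, 67.3], 'confidence': 0.74} [ 0.349 -0.135  0.047]
long_case {'rect': [280.0, 231.6, 66.8, 33.1], 'confidence': 0.59} [0.461 0.039 0.048]
long_case {'rect': [162.9, 208.8, 6
[... 165 characters left out ...]
.1, 157.1, 185.1, 129.5], 'confidence': 0.91} [ 0.618 -0.038  0.   ]
side [ 0.36920375 -0.48453704  0.6929583 ] [-2.45544375  0.01675736 -0.26211303] -0.1263255542595702
long_case {'rect': [180.8, 186.6, 62.3, 51.1], 'confidence': 0.9} [0.318 0.138 0.049]
long_case {'rect': [263.8, 219.4, 47.1, 63.5], 'confidence': 0.88} [0.459 0.01  0.05 ]
long_case {'rect': [222.2, 309.4, 76.5, 53.1], 'confidence': 0.81} [ 0.351 -0.151  0.05 ]
long_case {'rect': [254.7, 136.6, 38.6, 54.8], 'confidence': 0.64} [0.495 0.242 0.049]
short_case {'rect': [296.1, 290.4, 44.0, 54.9], 'confidence': 0.66} [ 0.476 -0.15   0.05 ]
work_mat {'rect': [359.2, 248.3, 191.3, 179.2], 'confidence': 0.6} [ 0.625 -0.071  0.001]
```

Run:
```python
from h import *
i=cv2.imread("pics/top0.png");cv2.imwrite("pics/top0c.png",cv2.resize(i[80:350,120:440],None,fx=2.2,fy=2.2,interpolation=cv2.INTER_CUBIC))
P=np.load("P_top.npy");u,v=280,231
def box(v0,v1,u0,u1,z0,z1):
    q=P[v0:v1,u0:u1].reshape(-1,3);q=q[(q[:,2]>z0)&(q[:,2]<z1)]
    r=cv2.minAreaRect(q[:,:2].astype(np.float32));print(r,cv2.boxPoints(r).round(3).tolist(),np.median(q[:,2]))
box(208,255,240,320,.042,.06)
box(202,242,340,400,.042,.06)
# mat: grey pixels
b=i.astype(int);m=((b.max(2)-b.min(2))<25)&(abs(P[...,2])<.006)&(P[...,0]>.42)
m=cv2.morphologyEx(m.astype(np.uint8),cv2.MORPH_OPEN,np.ones((5,5)))
n,l,st,_=cv2.connectedComponentsWithStats(m);k=1+st[1:,4].argmax();print(st[k])
r=cv2.minAreaRect(P[l==k][:,:2].astype(np.float32));print(r,cv2.boxPoints(r).round(3).tolist())
```

```text
((0.4592805504798889, 0.03825585916638374), (0.05022807419300079, 0.12212935835123062), 7.115329265594482) [[0.4269999861717224, 0.09600000083446503], [0.44200000166893005, -0.02500000037252903], [0.492000013589859, -0.01899999938905239], [0.47699999809265137, 0.10199999809265137]] 0.05009199847074697
((0.4813314378261566, -0.1348370760679245), (0.050298213958740234, 0.07797924429178238), 5.0594892501831055) [[0.453000009059906, -0.09799999743700027], [0.46000000834465027, -0.17599999904632568], [0.5099999904632568, -0.17100000381469727], [0.503000020980835, -0.09399999678134918]] 0.05005552594548601
[  225    90   187   131 18373]
((0.6249722242355347, -0.03724658489227295), (0.24304628372192383, 0.3614078760147095), 5.761612892150879) [[0.4860000014305115, 0.12999999523162842], [0.5220000147819519, -0.2290000021457672], [0.7639999985694885, -0.20499999821186066], [0.7279999852180481, 0.1550000011920929]]
```

View pics/top0c.png

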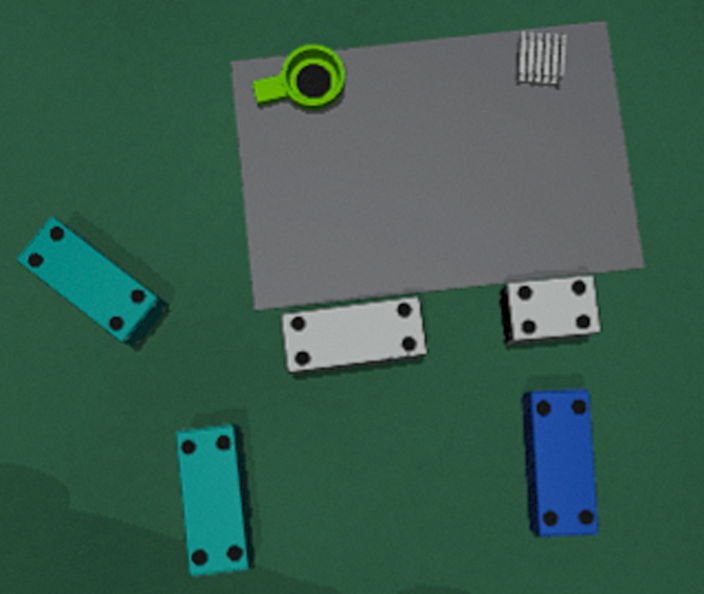

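The crop shows four long-shaped things: silver at about (353,335), turquoise at (90,280) and (212,500), and blue at (560,460). The short silver case is at (552,308). Only the silver one at (353,335), at the mat's near edge with its feet up, fits long_case. Its world centre is (0.459, 0.038) and its yaw about 7.1°, against 5.8° for the mat. The enlarged crop confirms this.

I'll push with the open gripper, tool y along the case, so that both fingers bear on the near face.

```bash
python3 -m creep '0 0 -0.096 0 0 0 0;0 0 -0.096 0 0 0 0;0 0 -0.096 0 0 0 0;0 0 -0.096 0 0 0 0;0 0 0 -0.01 -0.036 0 0;0 0 0 -0.011 -0.036 0 0;0 0 0 -0.011 -0.036 0 0;0 0 0 -0.011 -0.036 0 0'
python3 -m creep '0 0 0 -0.011 -0.036 0 0;0 0 0 -0.011 -0.036 0 0;0 0 0 -0.011 -0.036 0 0;0 0 0 -0.011 -0.036 0 0;0 0 0 -0.011 -0.036 0 0;0 0 0 -0.011 -0.036 0 0;0 0 0 -0.011 -0.036 0 0;0 0 0 -0.011 -0.036 0 0'
python3 -m creep '0 0 0 -0.011 -0.036 0 0;0 0 0 -0.011 -0.036 0.02 0;0 0 0 -0.011 -0.036 0.03 0;0 0 0 -0.011 -0.035 0.03 0;0 0 0 0 0 0.03 0;0 0 0 0 0 0.03 0;0 0 0 0 0 0 0'
```

```text
time: 1.2
eef_pos: [0.2149, 0.441, 0.2312]
eef_rot: [-3.142, 0.0, -3.017]
contact_force: [-0.6, 0.4, 0.8]
gripper_width: 0.0854
finger_force: 0.0
time: 2.0
eef_pos: [0.3379, 0.166, 0.2316]
eef_rot: [3.141, 0.001, -3.017]
contact_force: [0.2, -0.1, 0.8]
gripper_width: 0.0852
finger_force: 0.0
time: 2.7
eef_pos: [0.3965, 0.0306, 0.0869]
eef_rot: [3.141, -0.008, -3.018]
contact_force: [-1.2, 0.1, -0.0]
gripper_width: 0.0855
finger_force: 0.0
```

Run:
```python
from h import *
print(sense()["eef_pos"],sense()["eef_rot"])
c=read_camera("side");w=read_camera("wrist");print(w["origin"],w["orientation"])
a=cv2.resize(c["image"][130:330,160:360],(560,560));b=w["image"]
b=cv2.resize(b,(240,180));a[:180,320:]=b
cv2.imwrite("pics/s1.png",a[...,::-1])
P=pts(c);q=P[130:330,160:360].reshape(-1,3)
# finger-level points near tool
m=(abs(q[:,0]-.3965)<.03)&(abs(q[:,1]-.03)<.07)&(q[:,2]>.06)&(q[:,2]<.13)
q=q[m]
for y0 in np.arange(-.04,.11,.01):
    k=q[(q[:,1]>y0)&(q[:,1]<y0+.01)]
    if len(k): print(round(y0,2),len(k),k[:,2].min().round(4),k[:,2].max().round(3),k[:,0].min().round(3),k[:,0].max().round(3))
P=pts(w).reshape(-1,3);k=P[(P[:,2]>.046)&(P[:,2]<.056)&(P[:,0]>.42)&(P[:,0]<.51)&(P[:,1]>-.05)&(P[:,1]<.12)]
if len(k): r=cv2.minAreaRect(k[:,:2].astype(np.float32));print(r,cv2.boxPoints(r).round(3).tolist())
```

```text
[0.39650802 0.03060973 0.08691861] [ 3.14052892 -0.00781516 -3.0184234 ]
[0.317462   0.02118668 0.23302175] [ 2.82568744e+00 -4.03022931e-04  1.69398738e+00]
-0.03 69 0.1012 0.129 0.392 0.41
-0.02 24 0.1031 0.13 0.391 0.413
0.06 3 0.1041 0.118 0.38 0.382
0.07 13 0.0997 0.122 0.379 0.383
((0.458821177482605, 0.038867443799972534), (0.0508577898144722, 0.12240844964981079), 7.097106456756592) [[0.4259999990463257, 0.09600000083446503], [0.4410000145435333, -0.02500000037252903], [0.492000013589859, -0.01899999938905239], [0.47600001096725464, 0.10300000011920929]]
```

View pics/s1.png

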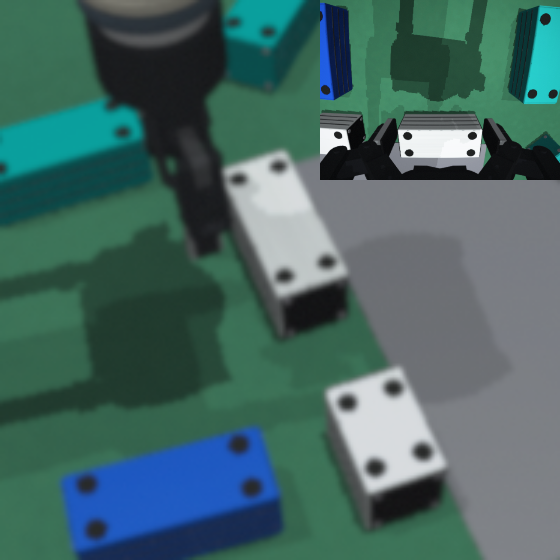

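Fingertips sit 13 mm above the TCP and the tool is centred on the case. The gap to the near face is about 27 mm. I'll go down until the tips are at z ≈ 0.042, then close in.

```bash
python3 -m creep '0 0 0 0 0 0.02 0;0 0 0 0 0 0.02 0;0 0 0 0 0 0.018 0;0 0 0 -0.01 0 0 0;0 0 0 -0.008 0 0 0;0 0 0 0 0 0 0'
python3 -m creep '0 0 0 -0.003 0 0 0;0 0 0 -0.003 0 0 0;0 0 0 0 0 0 0'
```

```text
time: 3.4
eef_pos: [0.4189, 0.0335, 0.0356]
eef_rot: [-3.141, 0.004, -3.017]
contact_force: [-0.1, -0.5, 0.5]
gripper_width: 0.0851
finger_force: 0.0
time: 3.7
eef_pos: [0.4233, 0.034, 0.0337]
eef_rot: [-3.141, 0.001, -3.017]
contact_force: [-0.2, 0.2, -0.2]
gripper_width: 0.0854
finger_force: 0.0
```

```bash
python3 -m creep '0 0 0 0.002 0 0.004 0;0 0 0 0 0 0 0;0 0 0 -0.003 0 0 0;0 0 0 -0.002 0 0 0;0 0 0 0 0 0 0'
```

```text
time: 4.2
eef_pos: [0.4251, 0.0342, 0.0295]
eef_rot: [3.142, -0.002, -3.017]
contact_force: [-5.8, -1.7, 3.4]
gripper_width: 0.0851
finger_force: 2.9
```

```bash
python3 -m creep '0 0 0 -0.002 0 -0.0015 0;0 0 0 -0.002 0 -0.002 0;0 0 0 -0.0021 0 -0.002 0;0 0 0 -0.0021 0 -0.002 0;0 0 0 0 0 0 0'
python3 - <<'E'
from h import *
c=read_camera("side");cv2.imwrite("pics/s2.png",cv2.resize(c["image"][130:330,160:360],(500,500))[...,::-1])
E
```

```text
time: 4.7
eef_pos: [0.4342, 0.0354, 0.0374]
eef_rot: [3.142, 0.0, -3.017]
contact_force: [-4.8, -0.0, 4.4]
gripper_width: 0.0856
finger_force: 2.8
```

View pics/s2.png

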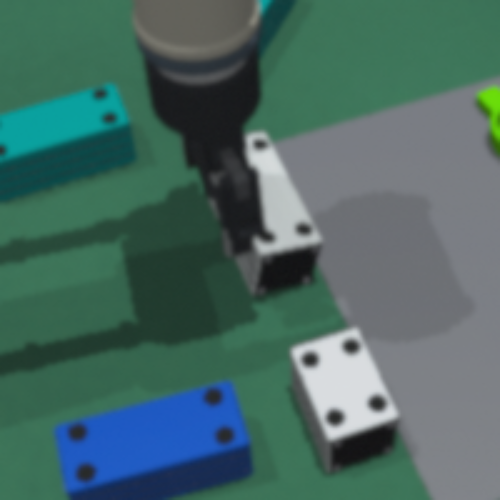

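```bash
cat > prof.py <<'E'
from h import *
import sys
for n in ["wrist","side"]:
    P=pts(read_camera(n)).reshape(-1,3)
    th=np.deg2rad(7.1);ex=np.array([np.cos(th),np.sin(th)]);ey=np.array([-ex[1],ex[0]])
    d=P[:,:2]-np.array([.459,.038]);a=d@ex;b=d@ey
    m=(abs(b)<.025 if n=="wrist" else (b>-.058)&(b<-.02))
    print(n)
    for k in np.arange(-.05,.14,.008):
        s=m&(a>k)&(a<k+.004)&(P[:,2]<.085)
        if s.sum()>3: print(round(k+.002,3),s.sum(),np.percentile(P[s,2],[10,50,95]).round(4))
s=sense();print(s["eef_pos"],s["contact_force"])
E
python3 prof.py
```

```text
wrist
-0.048 660 [-0.0004  0.0003  0.0013]
-0.04 638 [-0.0005  0.0003  0.0013]
-0.032 606 [-0.0004  0.0003  0.0013]
-0.024 1319 [-0.0001  0.0106  0.0179]
-0.016 3820 [0.0399 0.049  0.0572]
-0.008 747 [0.0568 0.0574 0.0582]
-0.0 718 [0.0553 0.0559 0.0567]
0.008 630 [0.0538 0.0544 0.0552]
0.016 609 [0.0523 0.0529 0.0537]
0.024 311 [0.0508 0.0514 0.0521]
side
-0.048 32 [-0.0017 -0.0003  0.0015]
-0.04 34 [-0.0023 -0.0004  0.0015]
-0.032 50 [-0.0015  0.0009  0.0717]
-0.024 54 [-0.0014  0.0013  0.0704]
-0.016 33 [0.0349 0.0453 0.0585]
-0.008 16 [0.0283 0.0574 0.0586]
-0.0 24 [0.0542 0.0557 0.0569]
0.008 32 [0.0525 0.0539 0.0551]
0.016 31 [0.0504 0.0521 0.0535]
0.024 29 [0.0495 0.0515 0.053 ]
0.032 37 [-0.0001  0.0492  0.0516]
0.04 16 [-0.0005  0.0008  0.0018]
0.048 28 [-0.0012  0.0004  0.0021]
0.056 32 [-0.0003  0.0008  0.003 ]
0.064 27 [-0.0003  0.0007  0.0029]
0.072 32 [-0.0012  0.0007  0.0036]
0.08 31 [-0.0006  0.0007  0.0024]
0.088 31 [-0.0009  0.0008  0.0022]
0.096 28 [-0.0012  0.0003  0.0014]
0.104 30 [-0.0003  0.0006  0.002 ]
0.112 33 [-0.0004  0.001   0.0032]
0.12 30 [-0.0011  0.0006  0.0024]
0.128 27 [-0.0009  0.0005  0.0024]
0.136 27 [-0.001   0.0006  0.0023]
[0.43367449 0.0353129  0.03693672] [-5.11604011 -0.01276299  5.55592295]
```

The tilt is 10.6° about the far lower edge with no sliding. I'll continue along the arc.

```bash
python3 -m creep '0 0 0 -0.0023 0 -0.0017 0;0 0 0 -0.0023 0 -0.0017 0;0 0 0 -0.0024 0 -0.0015 0;0 0 0 -0.0024 0 -0.0015 0;0 0 0 -0.0025 0 -0.0013 0;0 0 0 -0.0025 0 -0.0013 0;0 0 0 -0.0027 0 -0.0011 0;0 0 0 -0.0027 0 -0.0011 0'
python3 prof.py | sed -n 1,16p
```

```text
time: 5.65
eef_pos: [0.4539, 0.0379, 0.0479]
eef_rot: [3.142, 0.0, -3.017]
contact_force: [-0.7, -0.2, 0.9]
gripper_width: 0.0855
finger_force: 0.7
wrist
-0.048 647 [-0.0004  0.0003  0.0014]
-0.04 636 [-0.0006  0.0003  0.0013]
-0.032 619 [-0.0005  0.0003  0.0013]
-0.024 584 [-0.0005  0.0003  0.0014]
-0.016 1571 [0.     0.0273 0.0315]
-0.008 2036 [0.0002 0.0407 0.0451]
-0.0 1878 [0.0525 0.0556 0.0595]
0.008 1146 [0.0657 0.0673 0.0683]
0.016 431 [0.0628 0.0637 0.0648]
0.024 401 [0.058  0.0589 0.06  ]
0.032 357 [0.0534 0.0544 0.0556]
0.04 307 [0.0489 0.0498 0.0509]
0.048 153 [0.0446 0.0454 0.0462]
0.088 108 [0.0006 0.0012 0.0022]
0.096 339 [0.0005 0.0012 0.0021]
```

```bash
python3 -m creep '0 0 0 -0.0027 0 -0.0009 0;0 0 0 -0.0028 0 -0.0009 0;0 0 0 -0.0028 0 -0.0006 0;0 0 0 -0.0028 0 -0.0006 0;0 0 0 -0.0028 0 -0.0004 0;0 0 0 -0.0028 0 -0.0004 0;0 0 0 -0.0028 0 -0.0002 0;0 0 0 -0.0028 0 0 0'
python3 -m creep '0 0 0 -0.0028 0 0 0;0 0 0 -0.0028 0 0 0;0 0 0 0 0 -0.004 0;0 0 0 0 0 -0.004 0;0 0 0 0 0 0 0;0 0 0 0 0 0 0;0 0 0 0 0 0 0'
python3 prof.py | grep -v ' \[-0.00'
```

```text
time: 6.55
eef_pos: [0.476, 0.0406, 0.052]
eef_rot: [-3.142, 0.0, -3.017]
contact_force: [0.3, -0.7, -0.0]
gripper_width: 0.0853
finger_force: 0.0
time: 7.25
eef_pos: [0.4812, 0.0412, 0.06]
eef_rot: [-3.142, 0.0, -3.017]
contact_force: [0.2, 0.2, -0.2]
gripper_width: 0.0854
finger_force: 0.0
wrist
0.024 3903 [0.0009 0.027  0.048 ]
0.032 710 [0.0496 0.0503 0.0513]
0.04 648 [0.0498 0.0505 0.0514]
0.048 678 [0.0496 0.0504 0.0513]
0.056 601 [0.0496 0.0504 0.0512]
0.064 563 [0.0499 0.0505 0.0514]
0.072 530 [0.0497 0.0503 0.0511]
0.12 314 [0.0006 0.0014 0.0022]
0.128 296 [0.0005 0.0011 0.002 ]
0.136 291 [0.0006 0.0012 0.002 ]
side
0.032 28 [0.048  0.0496 0.0793]
0.04 26 [0.0487 0.0498 0.0513]
0.048 35 [0.0482 0.0498 0.0516]
0.056 35 [0.0487 0.0498 0.0512]
0.064 31 [0.0483 0.05   0.0517]
0.072 32 [0.0487 0.0496 0.0513]
[0.48117194 0.04125339 0.05985635] [-0.65171675 -0.66566731  0.12726266]
```

The case lies flat on its side (top at 50 mm, near face at a = 0.0245). I'll back off, lower, and re-measure.

```bash
python3 -m creep '0 0 0 0.013 0 0 0;0 0 0 0.013 0 0 0;0 0 0 0 0 0 0;0 0 0 0 0 0.015 0;0 0 0 0 0 0.0155 0;0 0 0 0 0 0 0;0 0 0 0 0 0 0'
python3 - <<'E'
from h import *
w=read_camera("wrist");P=pts(w).reshape(-1,3);s=sense();print(s["eef_pos"],s["eef_rot"])
k=P[(P[:,2]>.047)&(P[:,2]<.053)&(P[:,0]>.47)&(P[:,0]<.56)&(P[:,1]>-.05)&(P[:,1]<.13)]
r=cv2.minAreaRect(k[:,:2].astype(np.float32));print(r)
t=read_camera("top");cv2.imwrite("pics/t2.png",cv2.resize(t["image"][80:350,120:440],None,fx=2,fy=2)[...,::-1])
E
```

```text
time: 8.05
eef_pos: [0.4552, 0.038, 0.0286]
eef_rot: [3.141, -0.002, -3.017]
contact_force: [-0.1, -0.5, 0.1]
gripper_width: 0.0854
finger_force: 0.0
[0.45570221 0.03804694 0.02940056] [ 3.14156649e+00 -2.52861992e-04 -3.01741738e+00]
((0.49481427669525146, 0.041359901428222656), (0.10167298465967178, 0.04304089397192001), 85.87820434570312)
```

View pics/t2.png

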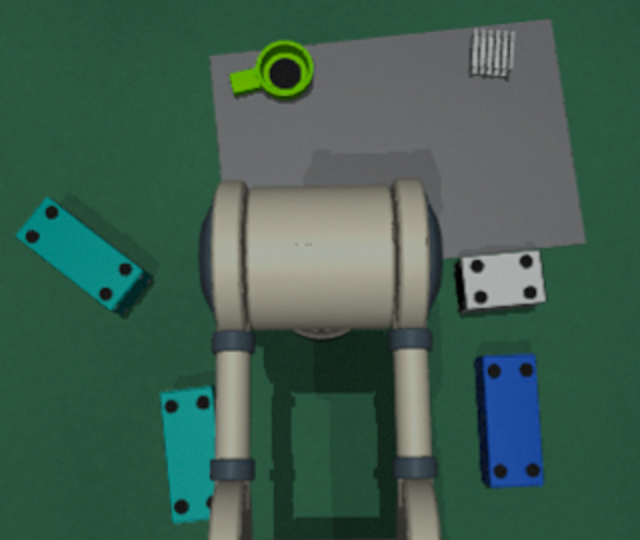

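The arm hides the case in the top view; the short case is unmoved at (502,280). I'll close the ~17 mm gap and begin the second tip.

```bash
python3 -m creep '0 0 0 -0.006 0 0 0;0 0 0 -0.006 0 0 0;0 0 0 -0.003 0 0 0;0 0 0 -0.002 0 0 0;0 0 0 -0.002 0 0 0;0 0 0 0 0 0 0'
```

```text
time: 8.75
eef_pos: [0.4741, 0.0404, 0.0294]
eef_rot: [3.142, -0.001, -3.017]
contact_force: [-2.3, -0.7, 1.7]
gripper_width: 0.0855
finger_force: 1.1
```

```bash
python3 -m creep '0 0 0 -0.002 0 -0.0015 0;0 0 0 -0.002 0 -0.002 0;0 0 0 -0.0021 0 -0.002 0;0 0 0 -0.0021 0 -0.002 0;0 0 0 0 0 0 0'
python3 prof.py | grep -v ' \[-0.00'
```

```text
time: 9.25
eef_pos: [0.4831, 0.0415, 0.0375]
eef_rot: [3.142, 0.001, -3.017]
contact_force: [-2.2, -0.0, 2.5]
gripper_width: 0.0853
finger_force: 1.4
wrist
0.032 4000 [0.0309 0.0417 0.0521]
0.04 777 [0.0569 0.0576 0.0584]
0.048 733 [0.0556 0.0562 0.057 ]
0.056 651 [0.054  0.0547 0.0555]
0.064 590 [0.0526 0.0531 0.0539]
0.072 466 [0.0513 0.0519 0.0527]
side
0.032 49 [0.0258 0.0357 0.0572]
0.04 16 [0.0016 0.0564 0.0584]
0.048 12 [0.0535 0.056  0.0566]
0.056 27 [0.0523 0.0538 0.0545]
0.064 29 [0.0514 0.0527 0.0545]
0.072 32 [0.0496 0.0512 0.0528]
0.08 38 [0.0008 0.0494 0.0509]
0.088 11 [0.0001 0.0006 0.0027]
[0.4825884  0.04141723 0.03705478] [-2.82619583 -0.13011399  2.85378908]
```

The tilt is again 10.5°, so I'll use the same arc.

```bash
python3 -m creep '0 0 0 -0.0023 0 -0.0017 0;0 0 0 -0.0023 0 -0.0017 0;0 0 0 -0.0024 0 -0.0015 0;0 0 0 -0.0024 0 -0.0015 0;0 0 0 -0.0025 0 -0.0013 0;0 0 0 -0.0025 0 -0.0013 0;0 0 0 -0.0027 0 -0.0011 0;0 0 0 -0.0027 0 -0.0011 0'
python3 -m creep '0 0 0 -0.0027 0 -0.0009 0;0 0 0 -0.0028 0 -0.0009 0;0 0 0 -0.0028 0 -0.0006 0;0 0 0 -0.0028 0 -0.0006 0;0 0 0 -0.0028 0 -0.0004 0;0 0 0 -0.0028 0 -0.0004 0;0 0 0 -0.0028 0 -0.0002 0;0 0 0 -0.0028 0 0 0'
python3 -m creep '0 0 0 -0.0028 0 0 0;0 0 0 -0.0028 0 0 0;0 0 0 0 0 -0.004 0;0 0 0 0 0 -0.004 0;0 0 0 0 0 0 0;0 0 0 0 0 0 0;0 0 0 0 0 0 0'
python3 prof.py | grep -v ' \[-0.00'
```

```text
time: 10.15
eef_pos: [0.5024, 0.0439, 0.0482]
eef_rot: [-3.142, 0.0, -3.017]
contact_force: [0.3, -0.9, 0.5]
gripper_width: 0.0858
finger_force: 0.2
time: 10.95
eef_pos: [0.5245, 0.0467, 0.0522]
eef_rot: [-3.142, 0.0, -3.017]
contact_force: [-0.2, 0.9, 0.2]
gripper_width: 0.0855
finger_force: 0.0
time: 11.65
eef_pos: [0.5297, 0.0473, 0.0602]
eef_rot: [3.142, -0.0, -3.017]
contact_force: [0.2, 0.5, -0.2]
gripper_width: 0.0853
finger_force: 0.0
wrist
0.04 546 [0.0003 0.0011 0.0022]
0.048 532 [0.0004 0.0012 0.0021]
0.056 518 [0.0003 0.0011 0.0022]
0.064 505 [0.0003 0.0011 0.0021]
0.072 482 [0.0003 0.0011 0.0023]
0.08 707 [0.0496 0.0503 0.0513]
0.088 674 [0.05   0.0507 0.0516]
0.096 667 [0.0499 0.0506 0.0515]
0.104 622 [0.05   0.0506 0.0515]
0.112 591 [0.05   0.0507 0.0515]
0.12 552 [0.0497 0.0504 0.0511]
side
0.08 24 [0.0485 0.05   0.0527]
0.088 25 [0.0487 0.0497 0.0521]
0.096 28 [0.0492 0.0499 0.0522]
0.104 30 [0.0483 0.0497 0.052 ]
0.112 30 [0.0484 0.0498 0.0514]
0.12 30 [0.0473 0.0487 0.051 ]
[0.52965625 0.04732362 0.06001401] [-0.46825194  0.84568758 -0.01755526]
```

Flat after the second turn. I'll raise the arm back and up, then look.

```bash
python3 -m creep '0 0 0 0 0 -0.02 0;0 0 0 0.01 0 -0.03 0;0 0 0 0.03 0 -0.03 0;0 0 0 0.03 0 -0.03 0;0 0 0 0.03 0 -0.03 0;0 0 0 0.03 0 -0.03 0;0 0 0 0.02 0 -0.02 0;0 0 0 0 0 0 0'
python3 - <<'E'
from h import *
c=read_camera("side");P=pts(c)
k=P[(P[...,2]>.046)&(P[...,2]<.055)&(P[...,0]>.51)&(P[...,0]<.62)&(P[...,1]>-.05)&(P[...,1]<.14)]
r=cv2.minAreaRect(k[:,:2].astype(np.float32));print(r)
th=np.deg2rad(5.76);d=np.array(r[0])-[.625,-.0372];print("mat xy",d@[np.cos(th),np.sin(th)],d@[-np.sin(th),np.cos(th)])
w=read_camera("wrist")["image"]
a=cv2.resize(c["image"][130:330,160:360],(400,400));b=cv2.resize(w,(400,300));a=np.hstack([a,np.vstack([b,np.zeros((100,400,3),np.uint8)])])
cv2.imwrite("pics/s3.png",a[...,::-1])
E
```

```text
time: 12.55
eef_pos: [0.3806, 0.0286, 0.2545]
eef_rot: [-3.14, 0.008, -3.018]
contact_force: [0.7, 0.2, -0.3]
gripper_width: 0.0854
finger_force: 0.0
((0.558613657951355, 0.049021460115909576), (0.050362955778837204, 0.12321662902832031), 7.303359031677246)
mat xy -0.057397824940759505 0.09244877655863817
```

View pics/s3.png

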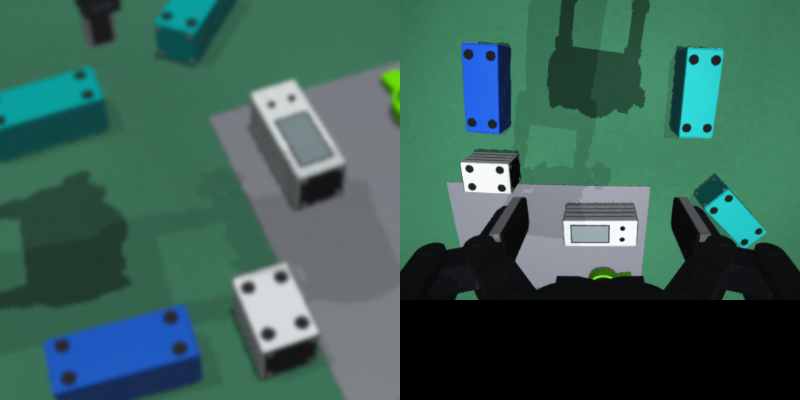

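The long case is window up on the mat (side view about (305,140); wrist view about (600,232)). It sits at mat (-0.057, 0.092), 1.5° off parallel. The short case is untouched and the arm is clear.

```bash
python3 -c "
from cell import *
print(finish_job())"
```

```text
the job is handed in; nothing more can be done
None
```

The long case was rolled in two quarter turns, resting on its side in between. It now stands on its feet on the mat, window up and about 1.5° off parallel to the near edge. The short case is untouched and the job is handed in; no verdict came back.

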